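# Ballast the model boat and offer up its deck

## Task

Tip the three brass slugs out of the orange tray into the hull of the model boat and stand the empty tray back upright on the bench top. Then pick up the boat's deck by its white cabin, carry it over the harbour walls and finish holding it level about a centimetre above the hull's rim, lined up bow over bow and stern over stern, without ever letting it touch the hull, so that a classmate can run glue round the rim. Do not let go of the deck at the end, and leave the other models, the pots and the bottle where they stand.

Things in the scene. Friction and masses are not known exactly. Their poses are not given: they have to be found in the camera images.
- hull: Open hull of a model boat, blue with a light wooden rim, fixed in a dark cradle in the white harbour model. Bow tip x = +105 mm, flat transom x = -95, beam 96 mm (76 at the transom), walls 5 mm, sloping in to 68 % beam at the floor. Origin: under the cradle, 8 mm above the bench; +x to the bow (roughly away from the robot), z up. Rim 75 mm above the origin, inner floor 16 mm
- hull_bow (a point): tip of the hull's bow at the height of the rim, on the centre line; axes as the hull's
- hull_stern (a point): middle of the hull's transom at the height of the rim; axes as the hull's
- dock: White harbour model around the hull, fixed: base plate 400 (x) x 300 (y) x 8 mm with a wall 6 mm thick along each long side (outer faces at y = +-150), wall tops 100 mm above the bench; open at both ends. Origin: centre of its underside; x along the walls
- deck: Loose deck of the hull's rim outline (bow tip x = +105 mm, stern x = -95, beam 96), 5 mm dark wood, 0.14 kg, on the bench left or right of the harbour. White cabin to hold it by: 70 (x) x 34 (y) mm, centred, flat sides 5 to 43 mm above the underside, thin red roof to 46; brass bollard at x = 65, 4 mm hatch at x = -68. Origin: underside, below the cabin; +x to the bow (away from the robot), z up
- deck_bow (a point): tip of the deck's bow, on its underside
- deck_stern (a point): middle of the deck's stern edge, on its underside
- tray: Orange tray 130 (x) x 70 (y) mm, 0.16 kg, across the harbour from the deck. Floor 4 mm thick, walls 4 mm, 16 mm high; open, no lip, at its -x end (roughly to the robot). Black upright grip plate 36 (x) x 14 (y) mm centred at x = 34, y = 0, top 72 mm high. Origin: centre of the underside, z up. The slugs stand on the floor and slide out when the open end is tipped down 45 degrees or so
- tray_grip (a point): point in the middle of the tray's black grip plate, 50 mm above the tray's underside
- slug0: Brass slug, upright cylinder 20 mm in diameter, 16 mm tall, about 40 g, one of three in the tray, in front of the grip plate. Origin: centre of its underside
- slug1: Brass slug, upright cylinder 20 mm in diameter, 16 mm tall, about 40 g, one of three in the tray, in front of the grip plate. Origin: centre of its underside
- slug2: Brass slug, upright cylinder 20 mm in diameter, 16 mm tall, about 40 g, one of three in the tray, in front of the grip plate. Origin: centre of its underside
- glue: White glue bottle with a blue cap, 50 mm in diameter, 125 mm tall. To be left alone. Origin: centre of its underside
- spool: Black empty thread spool, 54 mm in diameter, 40 mm tall. To be left alone. Origin: centre of its underside
- paintpot: Glass paint pot with a yellow cap, 56 mm in diameter, 65 mm tall. To be left alone. Origin: centre of its underside
- minishelf: Black and grey model shelf unit, 36 x 80 mm, 90 mm tall, on the bench. To be left alone. Origin: centre of its underside
- dog: Small red wooden model dog, 70 x 16 mm, 48 mm tall, standing on the floor of the white harbour model beside the hull. To be left alone. Origin: centre of its underside
- arch: Green model bench (a long hollow loop), 80 x 26 mm, 35 mm tall, standing on the floor of the white harbour model beside the hull. To be left alone. Origin: centre of its underside
There are look-alikes about, which are no part of the job. Several things look just like the deck: the one meant starts farthest from the robot's base.

How it is judged:
On the way, in this order (a step that is already met when the one before it is completed fails the run):
1. the tray is lifted and tipped (angle between tray's own z axis and vertical above 0.35 rad and height (world z) of tray above 0.05 m).
2. all three slugs lie in the hull (x of slug0 in the frame of hull between -0.1 and 0.1 m and y of slug0 in the frame of hull between -0.048 and 0.048 m and z of slug0 in the frame of hull between 0.005 and 0.06 m and x of slug1 in the frame of hull between -0.1 and 0.1 m and y of slug1 in the frame of hull between -0.048 and 0.048 m and z of slug1 in the frame of hull between 0.005 and 0.06 m and x of slug2 in the frame of hull between -0.1 and 0.1 m and y of slug2 in the frame of hull between -0.048 and 0.048 m and z of slug2 in the frame of hull between 0.005 and 0.06 m), for 0.2 s.
3. the empty tray stands upright on the bench, released (height (world z) of tray below 0.006 m and angle between tray's own z axis and vertical below 0.1 rad and contact force between the fingers and tray below 0.1 N), for 0.2 s.
At the end, for the whole second after the job is handed in: Deck held still (under 30 mm/s) and level (0.1 rad), underside 3 to 22 mm above the rim at bow and stern, each within 12 mm horizontally of the hull's, not touching the hull; the three slugs in the hull; the tray upright on the bench top, released (all of step 2 and all of step 3 and horizontal distance between deck_bow and hull_bow below 0.012 m and z of deck_bow in the frame of hull_bow between 0.003 and 0.022 m and horizontal distance between deck_stern and hull_stern below 0.012 m and z of deck_stern in the frame of hull_stern between 0.003 and 0.022 m and angle between deck's own z axis and vertical below 0.1 rad and contact force between deck and hull below 0.05 N and contact force between deck and the fingers above 0.5 N and linear speed of deck below 0.03 m/s); the arm keeps its last pose, push and grip.
It fails at once if the deck touches the hull (over 0.3 N) (contact force between deck and hull above 0.3 N).
It fails at once if a bystander (dog, green bench, glue, spool, paint pot, model shelf) is moved more than 25 mm or tipped (distance of any of glue, spool, paintpot, minishelf, dog, arch from where it was at the start of the episode above 0.025 m or angle between any of glue, spool, paintpot, minishelf, dog, arch's own z axis and vertical above 0.4 rad).
It also fails if it takes over 64 s, if anything falls off the work surface, if the arm or the gripper's body presses on something with over 40 N, if the wrist force passes 120 N, or if a joint passes its speed limit or range.

## Robot

A 6-joint arm with a two-finger parallel gripper is mounted at the origin on the work surface. World frame = base frame: x ahead of the robot, y to its left, z up, the work surface at z = 0. Lengths are in m, angles in rad, forces in N, time in s.
With the tool pointing down it reaches from about 0.3 to 0.875 m from the base axis. Payload 6.4 kg.
Tool frame: the origin (TCP) lies on the centre line of the jaws, within the pads' length; the fingertips stand 8 mm ahead of it and the grasp point (between the pads) lies 11 mm behind it; z points along the fingers, y is the line along which they close (so a half turn about z gives the same grasp; the last joint's range is limited). The gripper opens to 85 mm and grips with 20 to 120 N. Pads are 22 mm wide; open, the fingers measure 114 mm over their backs; the gripper's body (76 mm by 85 mm) begins 54 mm behind the grasp point. The pads swing forward as they close: fully open they stand 13 mm farther back than shut.
Start: joints at [0.963, 0.181, 1.607, -0, 1.354, -0.206], TCP at [0.225, 0.529, 0.239] pointing down, gripper open.
Joint ranges: [-2.99, 2.99], [-0.89, 2.07], [0.3, 2.58], [-1.14, 4.28], [0, 2.63], [-3.12, 3.12]. Speed limits (rad/s): [2.57, 2.57, 3.01, 3.14, 3.14, 3.14].

## Interface

Orientations are given as a unit quaternion [w, x, y, z].
In Python, from bench import ctrl gives the robot as it stands.
- The arm moves only by the shell command python3 -m handwheel 'ROWS' [OPENING]. ROWS is JSON, a list that holds one entry, the list of rows, each a list of 4 numbers: the shift along the tool's x, y, z each as a share of 20 cm, from -1 to 1, then the turn about the tool's z as a share of 1.5 rad, from -1 to 1. In form: [[[x, y, z, twist], ...]]. A call has 1 to 10 rows; each row is the pose to reach, as a shift and turn from the pose commanded when the call began, along the tool's axes at that moment; what a row does not reach only later rows make up. A row lasts 1/8 s, in which the tool goes at most 62.5 mm and 10.7 degrees, less where a joint would pass 70% of its speed; a pose out of reach is approached as far as the arm can. A call with a number of a shift or a turn outside -1 to 1 is refused whole. A call with a gripper value outside its range is refused whole. OPENING is the finger opening in mm, from 0 to 85.4, set as the call begins (- or left out, the last holds). The fingers move at their own pace and stop on an object; the grip force is fixed at half the most. Time passes only in rows, so rows that repeat a pose let the fingers close. It gives the time, the measured TCP pose, the force, the opening and the grip force at its end, in the units of the state.
- ctrl.get_obs(): the state, without advancing time (a new reading comes with each control period).
- ctrl.camera(name): name is "scene" or "top"; returns a dict with "color" (400x640x3 uint8, red, green, blue), "range_z" (400x640 float32, m along the optical axis (not along the pixel's ray), 0 where there is no reading), "K" (3x3 intrinsics, pixels), "pose" (4x4, takes a point from camera to world coordinates). Camera axes: x right, y down, z forward; pixel columns grow to the right and rows downward; lengths in m; the calibration is good to about 2 mm. A picture is of the moment at which its call begins.
- ctrl.hand_in(): hands the job in; it is judged then, once.
The state is a dict: "time_s": time; "q": joint angles; "dq": joint speeds; "joint_efforts": joint torques, N m; "eef_pos": TCP position; "eef_rot": TCP orientation; "wrist_force": force on the tool from outside, world axes, zero at the start; "torque": the same for the moment, N m; "opening": opening from 0.0 (shut) to 1.0 (fully open); "grasp_force": force on a finger pad.
Only numpy, scipy, OpenCV 4.12 (cv2) and the standard library are available. Lean on these libraries where they do the work, as an engineer would, in place of code of your own. Each camera call takes 0.05 s, during which the arm holds its last target. There are 200 camera calls.

## Working session

There is one attempt and no reset: what is moved stays moved. The work goes in short steps, Python scripts to look and compute and a shell command to move; the robot and the scene stay as the last step left them, time stands still between calls to the robot, and variables do not carry over. Pictures are saved under pics/ and viewed, at most 10 in all, crops included, and the job is handed in when it is done.

```bash
ls; mkdir -p pics; cat > h.py <<'E'
import numpy as np,cv2
from bench import ctrl
def shot(n):
    c=ctrl.camera(n); np.savez(f'{n}.npz',**c); return c
def load(n): return dict(np.load(f'{n}.npz'))
def pts(c):
    z=c['range_z'];K=c['K'];v,u=np.mgrid[:z.shape[0],:z.shape[1]]
    P=np.stack([(u-K[0,2])/K[0,0]*z,(v-K[1,2])/K[1,1]*z,z],-1)
    return P@c['pose'][:3,:3].T+c['pose'][:3,3]
def proj(c,p):
    q=(np.asarray(p)-c['pose'][:3,3])@c['pose'][:3,:3]; k=c['K']@q; return k[:2]/k[2]
E
python3 - <<'E'
from h import *
for n in('scene','top'):
    c=shot(n); cv2.imwrite(f'pics/{n}0.png',c['color'][...,::-1]); print(n,c['pose'].round(3).tolist(),c['K'].round(1).tolist())
print(ctrl.get_obs())
E
```

```text
pics
scene [[-0.871, 0.274, -0.408, 0.982], [0.491, 0.515, -0.703, 0.817], [0.017, -0.812, -0.583, 0.757], [0.0, 0.0, 0.0, 1.0]] [[453.5, 0.0, 316.6], [0.0, 453.5, 197.9], [0.0, 0.0, 1.0]]
top [[0.008, -0.993, 0.12, 0.344], [-1.0, -0.009, -0.005, -0.024], [0.006, -0.12, -0.993, 1.614], [0.0, 0.0, 0.0, 1.0]] [[511.7, 0.0, 321.2], [0.0, 511.7, 207.1], [0.0, 0.0, 1.0]]
{'time_s': 0.1, 'q': array([ 9.62684192e-01,  1.81454286e-01,  1.60792765e+00, -1.35865071e-05,
        1.35380558e+00, -2.06290509e-01]), 'dq': array([-5.24621154e-05, -2.48714093e-03, -2.03860102e-03, -1.21651781e-03,
        6.16195503e-04, -8.68467375e-04]), 'joint_efforts': array([ 5.96501686e-04, -4.45872509e+01, -3.52244568e+01, -2.64340233e-04,
        4.16703610e-03, -1.09945418e-05]), 'eef_pos': array([0.22457361, 0.52879338, 0.23847175]), 'eef_rot': array([-3.09725454e-04,  1.99560404e-01,  9.79885202e-01, -7.34855288e-04]), 'wrist_force': array([-0.03738239,  0.19858587, -0.15949344]), 'torque': array([ 0.03193548, -0.01328535,  0.05419572]), 'grasp_force': 0.0, 'opening': 1.0007537616567108}
```

View pics/scene0.png

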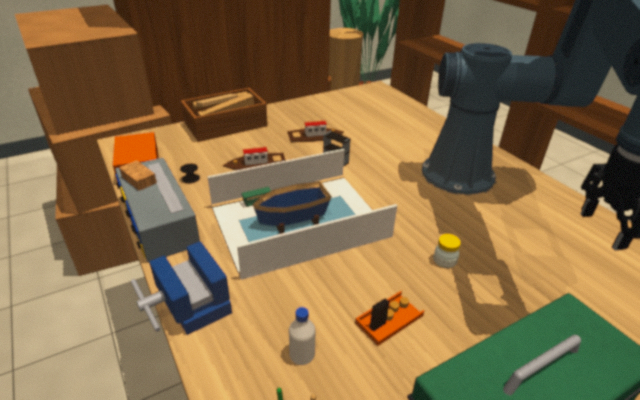

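View pics/top0.png

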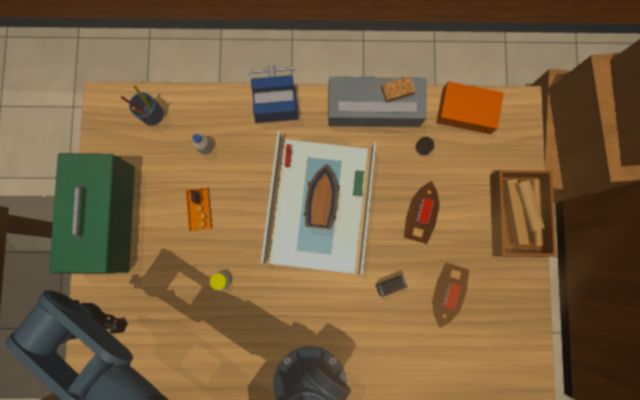

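The top view shows the tray at about (199,209) with its black grip at (196,197) and the slugs below it. The hull is at (321,198), bow up in the image. Two decks are visible: A at (422,212) and B at (451,294). The base is near (310,380), so A, the farther one, is the one I want. Orange/red distractors are the box at (472,107), the dog at (288,155), and the green bench at (358,182).

The tool can't tilt, so I'll tip the tray by pivoting it in the grip with a push against a wall. Next I'll check the choice in a close crop and measure.

```bash
python3 - <<'E'
from h import *
t=load('top');s=load('scene')
a=t['color'][170:260,180:240];b=t['color'][130:330,260:480]
A=cv2.resize(a,(300,450),interpolation=3);B=cv2.resize(b,(495,450),interpolation=3)
cv2.imwrite('pics/crop1.png',np.hstack([A,B])[...,::-1])
for n,c in(('top',t),('scene',s)):
    P=pts(c);C=c['color'].astype(int);r,g,bl=C[...,0],C[...,1],C[...,2]
    def rep(name,m):
        m=m&(c['range_z']>0)
        k,l,st,ce=cv2.connectedComponentsWithStats(m.astype('uint8'))
        for i in range(1,k):
            if st[i,4]<25: continue
            Q=P[l==i]; (cx,cy),(w,h),an=cv2.minAreaRect((Q[:,:2]*1000).astype('float32'))
            print(n,name,'px',ce[i].round(),'n',st[i,4],'med',np.median(Q,0).round(3),'zmax',np.percentile(Q[:,2],97).round(3),'rect',round(cx),round(cy),round(w),round(h),round(an))
    Z=P[...,2]
    rep('orange',(r>170)&(g<130)&(g>50)&(bl<50)&(Z<.12)&(Z>-.02))
    rep('red',(r>130)&(g<60)&(bl<60)&(Z<.12)&(Z>-.02))
    rep('white wall',(Z>.088)&(Z<.108)&(np.ptp(C,axis=2)<60))
    rep('darkgrip',(r<60)&(g<60)&(bl<60)&(Z>.02)&(Z<.12)&(P[...,1]>.1))
    rep('wooddark',(r<150)&(r>50)&(r-bl>30)&(r-g>20)&(Z<.1)&(Z>0.002)&(P[...,0]>0.1)&(P[...,1]<0.1))
E
```

```text
top orange px [473. 104.] n 2000 med [ 0.859 -0.502  0.069] zmax 0.076 rect 873 -512 193 148 79
top orange px [199. 214.] n 424 med [0.51  0.354 0.004] zmax 0.023 rect 527 354 123 61 7
top red px [287. 159.] n 43 med [0.686 0.077 0.038] zmax 0.049 rect 685 76 44 10 1
top red px [426. 210.] n 227 med [ 0.527 -0.355  0.045] zmax 0.053 rect 529 -355 32 82 76
top white wall px [272.  83.] n 467 med [0.907 0.122 0.103] zmax 0.107 rect 910 123 38 130 6
top white wall px [374. 100.] n 3474 med [ 0.856 -0.18   0.1  ] zmax 0.106 rect 867 -202 136 299 0
top white wall px [144. 108.] n 137 med [0.826 0.509 0.098] zmax 0.105 rect 830 512 70 78 44
top white wall px [134.  97.] n 37 med [0.863 0.544 0.096] zmax 0.107 rect 857 543 16 33 68
top white wall px [274. 108.] n 467 med [0.828 0.118 0.103] zmax 0.108 rect 831 115 38 130 5
top white wall px [270. 198.] n 316 med [0.552 0.121 0.099] zmax 0.105 rect 561 120 7 399 84
top white wall px [200. 142.] n 52 med [0.721 0.335 0.095] zmax 0.106 rect 726 339 28 31 60
top white wall px [368. 209.] n 303 med [ 0.523 -0.171  0.099] zmax 0.106 rect 527 -171
[... 5842 characters left out ...]
ax 0.044 rect 740 -366 57 56 73
scene wooddark px [420. 183.] n 296 med [ 0.143 -0.013  0.003] zmax 0.005 rect 141 -14 235 71 84
scene wooddark px [116. 169.] n 28 med [ 0.932 -0.424  0.062] zmax 0.097 rect 927 -405 146 21 89
scene wooddark px [292. 196.] n 645 med [ 0.557 -0.058  0.08 ] zmax 0.086 rect 516 -44 275 138 22
scene wooddark px [443. 197.] n 50 med [0.131 0.08  0.003] zmax 0.005 rect 130 78 74 25 45
scene wooddark px [123. 204.] n 46 med [ 0.944 -0.298  0.004] zmax 0.084 rect 944 -279 10 150 1
scene wooddark px [132. 233.] n 57 med [ 0.944 -0.168  0.003] zmax 0.032 rect 944 -163 11 147 0
scene wooddark px [141. 253.] n 56 med [ 0.941 -0.075  0.004] zmax 0.047 rect 944 -90 13 62 3
```

View pics/crop1.png

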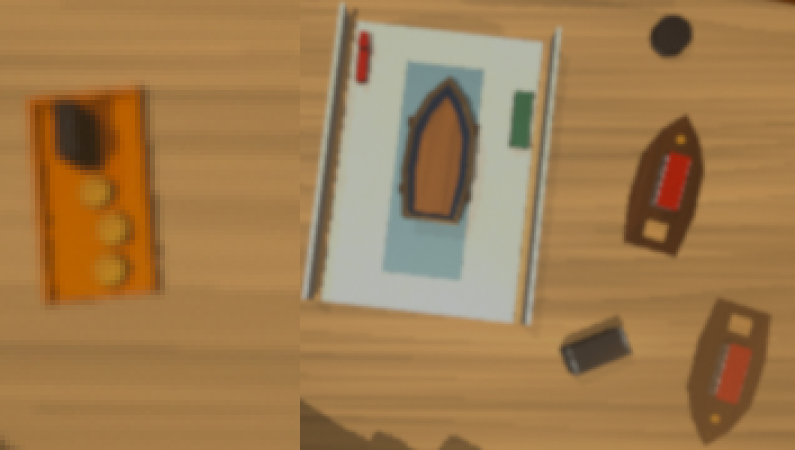

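```bash
python3 - <<'E'
from h import *
R=lambda Q:(lambda r:[round(float(v),1) for v in (*r[0],*r[1],r[2])])(cv2.minAreaRect((Q[:,:2]*1000).astype('float32')))
for n in('top','scene'):
    c=load(n);P=pts(c);C=c['color'].astype(int);X,Y,Z=P[...,0],P[...,1],P[...,2];r,g,b=C[...,0],C[...,1],C[...,2]
    near=lambda x,y,d:(np.hypot(X-x,Y-y)<d)
    m=near(.53,.355,.1)
    for lo,hi in((.004,.03),(.06,.085),(.066,.085)):
        q=P[m&(Z>lo)&(Z<hi)]; print(n,'tray',lo,len(q),R(q),q.mean(0).round(4))
    q=P[m&(r>150)&(r-b>110)&(g>110)&(Z>.006)&(Z<.04)];print('slugs',len(q),R(q) if len(q)>5 else '')
    for nm,(x,y),lo,hi in(('hullrim',(.55,-.03),.076,.09),('deckA',(.528,-.352),.0035,.02),('roofA',(.528,-.352),.042,.06)):
        q=P[near(x,y,.125)&(Z>lo)&(Z<hi)]; 
        if nm=='roofA': q=P[near(x,y,.06)&(Z>lo)&(Z<hi)]
        rr=R(q); print(n,nm,len(q),'z',np.median(q[:,2]).round(4),rr)
        yaw=np.radians(rr[4]-90 if rr[2]<rr[3] else rr[4]); ax=np.array([np.cos(yaw),np.sin(yaw)]);pe=np.array([-ax[1],ax[0]])
        if nm!='roofA':
            cen=np.array(rr[:2])/1000;s=(q[:,:2]-cen)@ax;t=(q[:,:2]-cen)@pe
            for a in np.arange(-.1,.101,.02):
                k=abs(s-a)<.006
                if k.sum(): print('   s',round(a,3),(np.array([t[k].min(),t[k].max(),(t[k].min()+t[k].max())/2])*1000).round(1))
            print('  s range',(s.min()*1000).round(1),(s.max()*1000).round(1),'yaw',np.degrees(yaw).round(1))
E
```

```text
top tray 0.004 847 [528.8, 355.6, 194.2, 194.4, 9.5] [0.5249 0.3527 0.01  ]
top tray 0.06 62 [562.7, 357.9, 35.7, 15.7, 3.0] [0.5615 0.3583 0.071 ]
top tray 0.066 57 [562.4, 357.6, 35.2, 15.6, 1.5] [0.5611 0.3585 0.0717]
slugs 59 [499.2, 352.6, 49.0, 60.1, 52.4]
top hullrim 335 z 0.082 [562.7, -33.6, 95.1, 197.9, 82.6]
   s -0.1 [-37.7  35.2  -1.3]
   s -0.08 [-41.3  38.   -1.6]
   s -0.06 [-44.4  43.6  -0.4]
   s -0.04 [-47.5  46.9  -0.3]
   s -0.02 [-46.   46.7   0.4]
   s 0.0 [-46.5  45.6  -0.4]
   s 0.02 [-43.7  45.4   0.9]
   s 0.04 [-40.9  42.1   0.6]
   s 0.06 [-32.3  32.4   0. ]
   s 0.08 [-23.4  22.7  -0.4]
   s 0.1 [-5.4  4.  -0.7]
  s range -98.9 98.9 yaw -7.4
top deckA 1263 z 0.006 [530.8, -353.8, 247.1, 238.4, 48.6]
   s -0.1 [-71.8  82.5   5.3]
   s -0.08 [-87.5  89.9   1.2]
   s -0.06 [-90.5 115.4  12.4]
   s -0.04 [-106.2  119.2    6.5]
   s -0.02 [-119.2  118.5   -0.3]
   s 0.0 [-118.6  116.6   -1. ]
   s 0.02 [-115.5  118.2    1.3]
   s 0.04 [-1.119e+02  1.117e+02 -1.000e-01]
   s 0.06 [-106.8  106.2   -0.3]
   s 0.08 [-78.4  95.8   8.7]
   s 0.1 [-67.7  76.1   4.2]
[... 564 characters left out ...]
4  49.2   0.9]
   s 0.0 [-49.2  49.2   0. ]
   s 0.02 [-43.3  49.1   2.9]
   s 0.04 [-39.   44.3   2.6]
   s 0.06 [-31.   34.8   1.9]
   s 0.08 [-20.3  23.7   1.7]
   s 0.1 [1.2 7.7 4.4]
  s range -99.8 99.8 yaw -8.4
scene deckA 664 z 0.0068 [523.2, -399.5, 151.5, 244.2, 82.4]
   s -0.1 [-29.9  63.5  16.8]
   s -0.08 [-42.2  73.8  15.8]
   s -0.06 [-61.8  75.8   7. ]
   s -0.04 [-69.   72.7   1.8]
   s -0.02 [-70.9  73.2   1.2]
   s 0.0 [-72.   71.1  -0.5]
   s 0.02 [-72.1  74.7   1.3]
   s 0.04 [-61.4  69.5   4. ]
   s 0.06 [-47.9  72.7  12.4]
   s 0.08 [-50.4  63.5   6.5]
   s 0.1 [-15.8  68.3  26.2]
  s range -122.1 122.2 yaw -7.6
scene roofA 161 z 0.0472 [530.8, -352.8, 44.3, 75.5, 74.9]
```

Measurements agree: plate top z 0.072 (expected 0.072), rim 0.082 (0.083), roof 0.046 (0.046). The two cameras differ by about 4.5 mm in x, so I average them. Tray grip is at about (0.565, 0.359) with yaw 0.105. Hull origin is at about (0.560, -0.033) with yaw -0.134. A is confirmed as the deck: it is farthest from the base and its bollard and bow point away from the robot.

```bash
cat > go.py <<'E'
import sys
from h import *
from scipy.spatial.transform import Rotation as Rn
# usage: go.py x y z [yaw_of_tool_y_deg]; prints shift shares + twist share from the present (measured) pose
o=ctrl.get_obs();w,x,y,z=o['eef_rot'];M=Rn.from_quat([x,y,z,w]).as_matrix()
d=M.T@(np.array([float(v) for v in sys.argv[1:4]])-o['eef_pos'])
ang=np.degrees(np.arctan2(M[1,1],M[0,1]))
print('t',o['time_s'].__round__(2),'pos',o['eef_pos'].round(4),'ydeg',ang.round(1),'tilt',np.degrees(np.arccos(-M[2,2])).round(2),'F',o['wrist_force'].round(1),'q6',o['q'][5].round(2))
print('shift shares',(d/.2).round(3), 'twist', (np.radians(-(float(sys.argv[4])-ang))/1.5).round(3) if len(sys.argv)>4 else '')
E
python3 go.py 0.565 0.359 0.15 -84
```

```text
t 0.1 pos [0.2246 0.5288 0.2385] ydeg 67.0 tilt 0.09 F [-0.   0.2 -0.2] q6 -0.21
shift shares [-1.899 -0.115  0.442] twist 1.757
```

```bash
python3 -m handwheel '[[[-0.14,0,0,0.12],[-0.28,-0.02,0.05,0.25],[-0.42,-0.03,0.1,0.37],[-0.56,-0.04,0.15,0.5],[-0.7,-0.05,0.18,0.62],[-0.84,-0.06,0.2,0.75],[-0.95,-0.06,0.22,0.87],[-0.95,-0.06,0.22,0.98]]]' 85; python3 go.py 0.565 0.359 0.11 -84
```

```text
time_s: 1.1
eef_pos: [0.3962, 0.4427, 0.1943]
eef_rot: [0.0, 0.807, 0.59, -0.001]
wrist_force: [-0.5, -0.8, -0.0]
opening: 0.993
grasp_force: 0.0
t 1.1 pos [0.3962 0.4427 0.1943] ydeg -17.7 tilt 0.09 F [-0.5 -0.8 -0. ] q6 0.95
shift shares [-0.141  0.932  0.421] twist 0.771
```

```bash
python3 -m handwheel '[[[-0.02,0.15,0.05,0.12],[-0.05,0.3,0.1,0.25],[-0.08,0.46,0.15,0.37],[-0.11,0.62,0.2,0.5],[-0.13,0.78,0.3,0.62],[-0.14,0.93,0.38,0.75],[-0.14,0.93,0.42,0.78],[-0.14,0.93,0.42,0.78]]]'; python3 go.py 0.565 0.359 0.05 -84
python3 - <<'E'
from h import *
c=shot('scene');t=shot('top')
a=cv2.resize(c['color'][200:380,310:490],(400,400),interpolation=3);b=cv2.resize(t['color'][150:250,150:250],(400,400),interpolation=3)
cv2.imwrite('pics/hov.png',np.hstack([a,b])[...,::-1])
E
```

```text
time_s: 2.1
eef_pos: [0.5636, 0.3612, 0.1096]
eef_rot: [0.001, 0.999, 0.05, -0.001]
wrist_force: [0.1, 0.3, 0.3]
opening: 0.998
grasp_force: 0.0
t 2.1 pos [0.5636 0.3612 0.1096] ydeg -84.3 tilt 0.18 F [0.1 0.3 0.3] q6 1.86
shift shares [0.007 0.012 0.298] twist -0.003
```

View pics/hov.png

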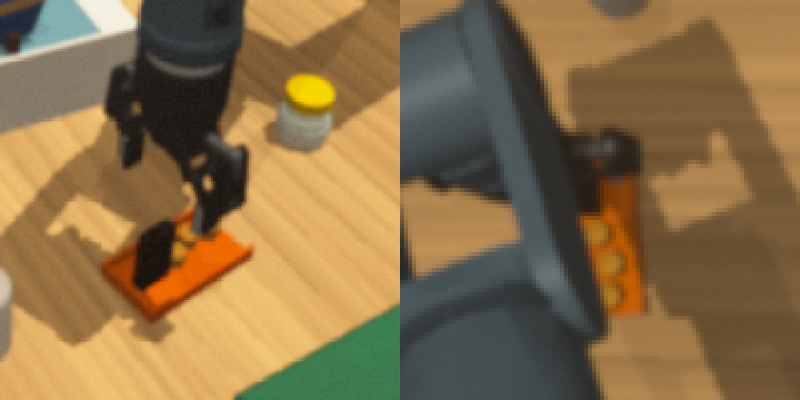

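The jaws straddle the plate (crop 155,250), with the paint pot and bottle clear. I'll descend and close.

```bash
python3 -m handwheel '[[[0.007,0.01,0.15,0],[0.007,0.01,0.3,0],[0.007,0.01,0.3,0]]]'; python3 -m handwheel '[[[0,0,0,0],[0,0,0,0],[0,0,0,0],[0,0,0,0],[0,0,0,0]]]' 0;python3 go.py 0.565 0.359 0.15 -6.3
```

```text
time_s: 2.58
eef_pos: [0.5637, 0.3597, 0.0492]
eef_rot: [0.001, 0.999, 0.051, -0.002]
wrist_force: [-0.1, -0.1, -0.8]
opening: 0.996
grasp_force: 0.0
time_s: 3.2
eef_pos: [0.5663, 0.3603, 0.0521]
eef_rot: [-0.0, 0.999, 0.05, 0.0]
wrist_force: [-0.7, 0.3, 4.1]
opening: 0.157
grasp_force: 59.2
t 3.2 pos [0.5663 0.3603 0.0521] ydeg -84.3 tilt 0.06 F [-0.7  0.3  4.1] q6 1.86
shift shares [-0.007  0.006 -0.49 ] twist -0.907
```

```bash
python3 -m handwheel '[[[0,0,-0.2,0],[0,0,-0.38,-0.1],[0,0.1,-0.38,-0.22],[0,0.2,-0.38,-0.34],[0,0.3,-0.38,-0.46],[0,0.4,-0.38,-0.58],[0,0.5,-0.38,-0.7],[0,0.6,-0.38,-0.82],[0,0.6,-0.38,-0.9],[0,0.6,-0.38,-0.9]]]';python3 go.py 0.565 0.235 0.13 -7
python3 - <<'E'
from h import *
c=shot('scene')
a=cv2.resize(c['color'][120:340,230:500],(648,528),interpolation=3)
cv2.imwrite('pics/lift.png',a[...,::-1])
E
```

```text
time_s: 4.45
eef_pos: [0.5774, 0.2403, 0.1265]
eef_rot: [-0.0, 0.749, 0.662, -0.001]
wrist_force: [-0.8, -0.2, -2.7]
opening: 0.157
grasp_force: 59.4
t 4.45 pos [0.5774 0.2403 0.1265] ydeg -7.0 tilt 0.09 F [-0.8 -0.2 -2.7] q6 0.33
shift shares [-0.034 -0.058 -0.017] twist -0.0
```

View pics/lift.png

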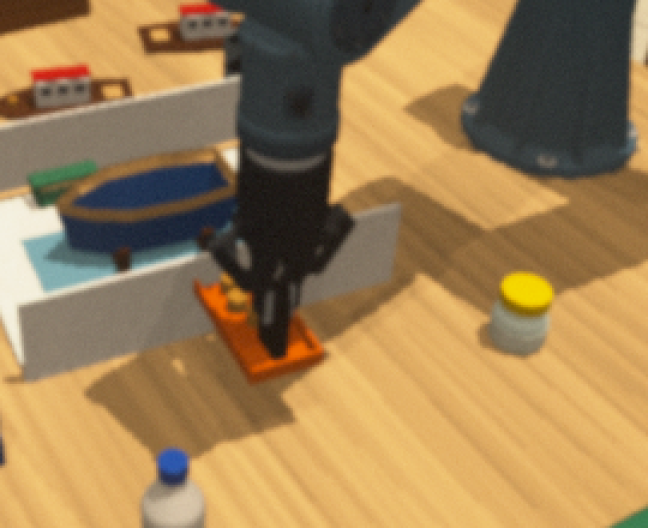

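The tray is held level, open end toward the left dock wall (crop 200,285), slugs still inside. Now I push the lip against the wall to pivot it.

```bash
python3 -m handwheel '[[[-0.06,0,0,0],[-0.1,0,0,0],[-0.13,0,0,0],[-0.15,0,0,0],[-0.15,0,0,0]]]';python3 -m handwheel '[[[-0.02,0,0,0],[-0.04,0,0,0],[-0.06,0,0,0],[-0.06,0,0,0]]]';
cat > tilt.py <<'E'
from h import *
# tilt of the held tray from orange side/floor points seen by the scene camera, in the plane across the tray's y
c=shot('scene');P=pts(c);C=c['color'].astype(int);o=ctrl.get_obs();p=o['eef_pos']
m=(C[...,0]>120)&(C[...,0]-C[...,2]>80)&(C[...,1]<.62*C[...,0])&(np.linalg.norm(P-p,axis=2)<.16)&(c['range_z']>0)
m=cv2.morphologyEx(m.astype('uint8'),cv2.MORPH_OPEN,np.ones((2,2)))>0
Q=P[m]; w,x,y,z=o['eef_rot'];ty=np.arctan2(2*(x*y+w*z),1) # unused sign helper
import scipy.spatial.transform as T
M=T.Rotation.from_quat([x,y,z,w]).as_matrix();L=(Q-p)@M   # tool frame: x towards tray +x end, z down
r=cv2.minAreaRect((L[:,[0,2]]*1000).astype('float32'))
print('n',len(Q),'tray side rect in tool (x,zdown) mm',np.array(r[0]).round(),np.array(r[1]).round(),round(r[2],1))
h,e=np.histogram(L[:,0]*1000,np.arange(-120,90,15))
for i in range(len(h)):
    k=(L[:,0]*1000>e[i])&(L[:,0]*1000<=e[i+1])
    if h[i]>5: print(int(e[i]+7),'zdown lo/hi',(np.percentile(L[k,2],[3,97])*1000).round(),end='; ')
print()
E
python3 tilt.py; python3 go.py .565 .2 .13 -7
```

```text
time_s: 5.12
eef_pos: [0.5756, 0.2169, 0.1303]
eef_rot: [-0.002, 0.749, 0.663, 0.006]
wrist_force: [-0.0, 23.1, 5.9]
opening: 0.152
grasp_force: 60.8
time_s: 5.62
eef_pos: [0.5756, 0.2044, 0.1315]
eef_rot: [-0.001, 0.748, 0.663, 0.007]
wrist_force: [1.3, 21.2, 7.7]
opening: 0.154
grasp_force: 61.8
n 630 tray side rect in tool (x,zdown) mm [ 280. -267.] [  86. 1035.] 42.9
-68 zdown lo/hi [49. 64.]; -53 zdown lo/hi [ 42. 128.]; -38 zdown lo/hi [ 44. 131.]; -23 zdown lo/hi [ 37. 129.]; -8 zdown lo/hi [35. 52.]; 7 zdown lo/hi [32. 47.]; 22 zdown lo/hi [29. 44.]; 37 zdown lo/hi [25. 41.]; 52 zdown lo/hi [27. 41.]; 
t 5.67 pos [0.5756 0.2044 0.1314] ydeg -6.9 tilt 0.76 F [ 2.4 19.8  7.9] q6 0.26
shift shares [-0.028 -0.05   0.006] twist 0.001
```

It pivots in the grip as planned (about 15° at 21 N). I'll push a bit further.

```bash
python3 -m handwheel '[[[-0.02,0,0,0],[-0.04,0,0,0],[-0.05,0,0,0],[-0.05,0,0,0]]]';python3 tilt.py;python3 - <<'E'
from h import *
c=load('scene');a=cv2.resize(c['color'][150:300,260:440],(648,540),interpolation=3)
cv2.imwrite('pics/tilt1.png',a[...,::-1])
E
python3 go.py .565 .3 .25 -7
```

```text
time_s: 6.18
eef_pos: [0.5738, 0.1923, 0.1301]
eef_rot: [-0.0, 0.749, 0.663, 0.005]
wrist_force: [2.3, 12.1, 3.7]
opening: 0.154
grasp_force: 61.3
n 504 tray side rect in tool (x,zdown) mm [ 291. -262.] [  70. 1047.] 43.1
-53 zdown lo/hi [ 58. 130.]; -38 zdown lo/hi [ 51. 131.]; -23 zdown lo/hi [ 40. 129.]; -8 zdown lo/hi [38. 55.]; 7 zdown lo/hi [20. 50.]; 22 zdown lo/hi [26. 45.]; 37 zdown lo/hi [20. 30.]; 52 zdown lo/hi [19. 33.]; 
t 6.22 pos [0.5737 0.1923 0.13  ] ydeg -7.0 tilt 0.52 F [ 2.2 12.   3.7] q6 0.24
shift shares [ 0.533 -0.105 -0.597] twist 0.001
```

View pics/tilt1.png

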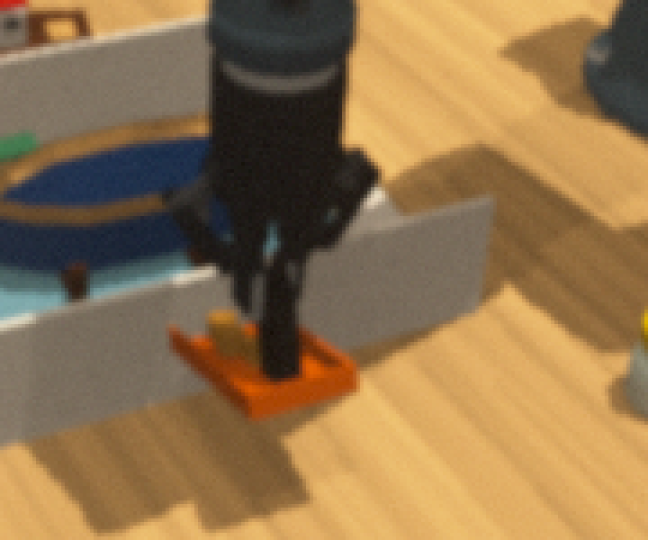

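```bash
python3 -m handwheel '[[[0.04,0,-0.02,0],[0.06,0,-0.12,0],[0.06,0,-0.24,0],[0.06,0,-0.35,0],[0.06,0,-0.42,0],[0,0,-0.44,0],[-0.1,0,-0.44,0],[-0.22,0,-0.44,0]]]';python3 tilt.py; python3 go.py .551 .0126 .21 -7.5
```

```text
time_s: 7.22
eef_pos: [0.5653, 0.1437, 0.214]
eef_rot: [-0.001, 0.749, 0.663, -0.001]
wrist_force: [0.4, -1.1, -3.2]
opening: 0.154
grasp_force: 60.3
n 342 tray side rect in tool (x,zdown) mm [ 270. -186.] [  55. 1154.] 48.6
-38 zdown lo/hi [53. 66.]; -8 zdown lo/hi [35. 49.]; 7 zdown lo/hi [36. 50.]; 22 zdown lo/hi [30. 45.]; 37 zdown lo/hi [23. 31.]; 52 zdown lo/hi [19. 34.]; 
t 7.28 pos [0.5652 0.1408 0.2138] ydeg -7.0 tilt 0.23 F [ 0.7 -1.8 -3.2] q6 0.17
shift shares [-0.645  0.008  0.021] twist 0.005
```

```bash
python3 -m handwheel '[[[-0.13,0,0,0],[-0.26,0,0,0],[-0.39,0,0,0],[-0.52,0,0,0],[-0.6,0.01,0,0],[-0.65,0.01,0,0],[-0.65,0.01,0.02,0],[-0.65,0.01,0.02,0]]]';python3 tilt.py; python3 go.py .551 .0126 .147 -7.5;python3 - <<'E'
from h import *
c=load('scene');a=cv2.resize(c['color'][110:260,200:380],(648,540),interpolation=3)
cv2.imwrite('pics/over.png',a[...,::-1])
E
```

```text
time_s: 8.28
eef_pos: [0.5523, 0.0168, 0.2107]
eef_rot: [-0.001, 0.748, 0.663, -0.0]
wrist_force: [0.3, -0.4, -2.8]
opening: 0.151
grasp_force: 60.3
n 261 tray side rect in tool (x,zdown) mm [ 321. -183.] [  39. 1278.] 53.6
-83 zdown lo/hi [134. 143.]; -8 zdown lo/hi [39. 52.]; 7 zdown lo/hi [33. 50.]; 37 zdown lo/hi [22. 28.]; 52 zdown lo/hi [18. 34.]; 
t 8.32 pos [0.5525 0.0169 0.2109] ydeg -6.9 tilt 0.04 F [-0.4  0.1 -3. ] q6 -0.06
shift shares [-0.022 -0.004  0.32 ] twist 0.007
```

View pics/over.png

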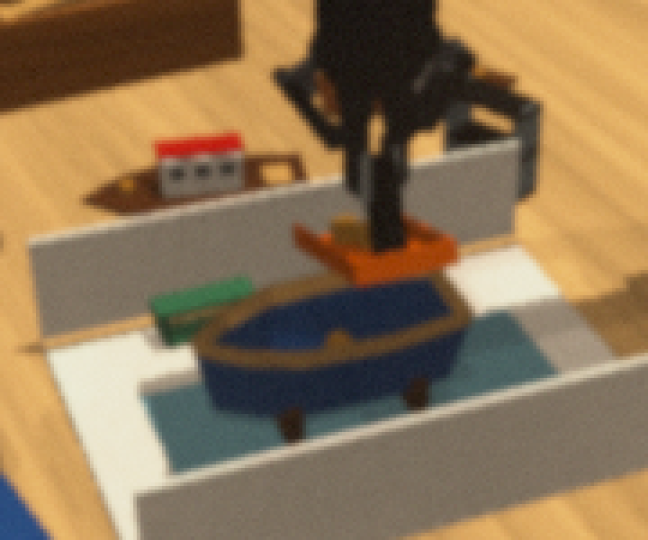

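Tray is tipped over the hull with the slugs still aboard. I'll lower it so the lip is below the far rim, then push against the hull's inner wall.

```bash
python3 -m handwheel '[[[-0.01,0,0.12,0],[-0.02,0,0.24,0],[-0.02,0,0.33,0],[-0.02,0,0.33,0]]]';python3 -m handwheel '[[[-0.03,0,0,0],[-0.06,0,0,0],[-0.09,0,0,0],[-0.12,0,0,0],[-0.12,0,0,0]]]'; python3 tilt.py; python3 go.py .546 -.023 .147 -7.5
```

```text
time_s: 8.82
eef_pos: [0.551, 0.0128, 0.1437]
eef_rot: [-0.001, 0.748, 0.663, -0.001]
wrist_force: [-0.0, 0.2, -2.1]
opening: 0.15
grasp_force: 60.4
time_s: 9.45
eef_pos: [0.5519, -0.0085, 0.149]
eef_rot: [0.0, 0.749, 0.663, 0.005]
wrist_force: [2.2, 16.0, 11.4]
opening: 0.149
grasp_force: 62.2
n 248 tray side rect in tool (x,zdown) mm [ 408. -244.] [  34. 1176.] 53.3
-53 zdown lo/hi [114. 119.]; 22 zdown lo/hi [30. 69.]; 52 zdown lo/hi [15. 29.]; 67 zdown lo/hi [20. 29.]; 
t 9.5 pos [ 0.5519 -0.0085  0.1489] ydeg -7.0 tilt 0.54 F [ 0.9 16.1 10.8] q6 -0.12
shift shares [-0.076 -0.02   0.009] twist 0.006
```

```bash
python3 -m handwheel '[[[-0.03,0,0,0],[-0.06,0,0,0],[-0.09,0,0,0],[-0.12,0,0,0],[-0.12,0,0,0]]]'; python3 tilt.py; python3 go.py .546 -.023 .147 -7.5;python3 - <<'E'
from h import *
c=load('scene');a=cv2.resize(c['color'][110:260,200:380],(648,540),interpolation=3)
cv2.imwrite('pics/tip.png',a[...,::-1])
E
```

```text
time_s: 10.12
eef_pos: [0.5487, -0.0344, 0.1481]
eef_rot: [0.001, 0.749, 0.663, 0.003]
wrist_force: [2.9, 8.3, 5.7]
opening: 0.154
grasp_force: 61.4
n 240 tray side rect in tool (x,zdown) mm [19. 44.] [ 19. 138.] 52.6
-23 zdown lo/hi [65. 91.]; -8 zdown lo/hi [67. 76.]; 7 zdown lo/hi [59. 69.]; 22 zdown lo/hi [47. 56.]; 37 zdown lo/hi [34. 44.]; 52 zdown lo/hi [21. 32.]; 67 zdown lo/hi [-3. 14.]; 
t 10.18 pos [ 0.5487 -0.0344  0.148 ] ydeg -7.0 tilt 0.4 F [3.4 8.5 5. ] q6 -0.16
shift shares [ 0.055 -0.021  0.005] twist 0.006
```

View pics/tip.png

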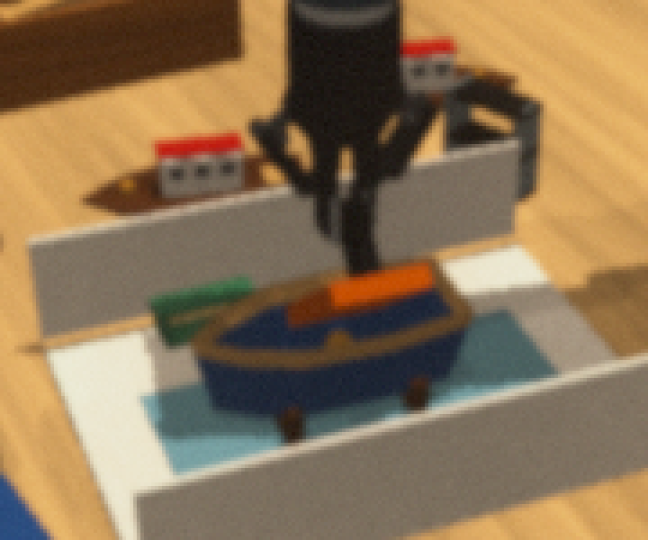

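```bash
python3 -m handwheel '[[[-0.03,0,0,0],[-0.06,0,0,0],[-0.08,0,0,0],[-0.08,0,0,0]]]'; python3 tilt.py; python3 -m handwheel '[[[0.06,0,-0.02,0],[0.1,0,-0.1,0],[0.12,0,-0.25,0],[0.12,0,-0.4,0],[0.12,0,-0.42,0],[0.12,0,-0.42,0]]]'; python3 tilt.py; python3 - <<'E'
from h import *
c=load('scene');t=shot('top')
a=cv2.resize(c['color'][110:260,200:380],(480,400),interpolation=3);b=cv2.resize(t['color'][150:250,280:360],(320,400),interpolation=3)
cv2.imwrite('pics/tip2.png',np.hstack([a,b])[...,::-1])
P=pts(c);C=c['color'].astype(int)
E
python3 go.py .56 .15 .25 -84
```

```text
time_s: 10.68
eef_pos: [0.5465, -0.0507, 0.1478]
eef_rot: [0.001, 0.749, 0.663, 0.003]
wrist_force: [1.8, 7.2, 3.6]
opening: 0.152
grasp_force: 62.1
n 229 tray side rect in tool (x,zdown) mm [ 397. -235.] [  20. 1276.] 54.6
-8 zdown lo/hi [63. 69.]; 67 zdown lo/hi [-14.  13.]; 
time_s: 11.48
eef_pos: [0.5472, -0.0275, 0.2292]
eef_rot: [0.0, 0.749, 0.663, -0.0]
wrist_force: [-0.3, -0.9, -2.1]
opening: 0.16
grasp_force: 61.2
n 243 tray side rect in tool (x,zdown) mm [ 368. -199.] [  20. 1238.] 56.8
67 zdown lo/hi [-13.  11.]; 
t 11.57 pos [ 0.5465 -0.0273  0.2279] ydeg -6.9 tilt 0.14 F [ 0.3 -0.1 -2.1] q6 -0.15
shift shares [ 0.888 -0.04  -0.11 ] twist 0.897
```

View pics/tip2.png

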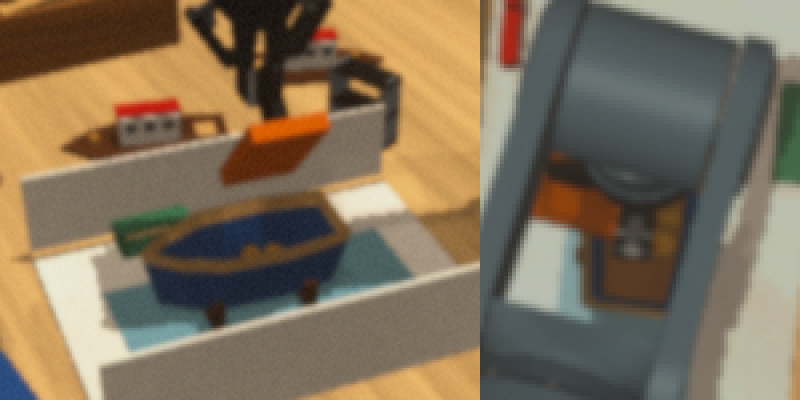

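Two or more slugs show in the hull over the near rim (crop 250–275,250), and the tray is at about 50°. On the way out I'll re-level it by dragging its underside over the left dock wall's top edge. First I count the slugs in the depth data.

```bash
python3 -m handwheel '[[[0.15,0,0,0],[0.35,0,0.04,0],[0.5,0,0.08,0],[0.6,0,0.12,0],[0.64,0,0.14,0],[0.64,0,0.14,0]]]'; cat > slugs.py <<'E'
from h import *
H=np.array([.5625,-.0335]);a=np.radians(-7.6);ex=np.array([np.cos(a),np.sin(a)]);ey=np.array([-ex[1],ex[0]])
for n in('top','scene'):
    c=shot(n);P=pts(c);L=np.stack([(P[...,:2]-H)@ex,(P[...,:2]-H)@ey],-1)*1000
    m=(abs(L[...,0])<90)&(abs(L[...,1])<35)&(P[...,2]>.031)&(P[...,2]<.062)
    k,l,st,ce=cv2.connectedComponentsWithStats(m.astype('uint8'))
    f=((abs(L[...,0])<90)&(abs(L[...,1])<30)&(P[...,2]<.03)).sum()
    print(n,'floor px',f)
    for i in range(1,k):
        if st[i,4]>3: print('  px',ce[i].round(),'n',st[i,4],'hull xy',L[l==i].mean(0).round(),'z',np.median(P[l==i][:,2]).round(3),'rgb',c['color'][l==i].mean(0).round())
E
python3 slugs.py; python3 tilt.py;python3 go.py .565 .161 .1925 -7
```

```text
time_s: 12.32
eef_pos: [0.5624, 0.0994, 0.2006]
eef_rot: [-0.0, 0.748, 0.663, -0.001]
wrist_force: [-0.7, -0.7, -1.3]
opening: 0.149
grasp_force: 61.1
top floor px 715
  px [322. 196.] n 302 hull xy [ 6. -1.] z 0.044 rgb [67. 59. 56.]
  px [326. 208.] n 64 hull xy [-29. -17.] z 0.04 rgb [162. 113.  43.]
scene floor px 296
  px [293. 200.] n 399 hull xy [-14. -29.] z 0.046 rgb [49. 53. 67.]
  px [274. 218.] n 223 hull xy [57. 24.] z 0.043 rgb [31. 39. 54.]
n 266 tray side rect in tool (x,zdown) mm [ 297. -187.] [  19. 1191.] 50.8
52 zdown lo/hi [18. 23.]; 67 zdown lo/hi [-12.  14.]; 
t 12.47 pos [0.563  0.0986 0.2016] ydeg -7.0 tilt 0.03 F [-0.2 -1.  -1.9] q6 0.09
shift shares [ 0.311 -0.028  0.045] twist 0.0
```

```bash
python3 - <<'E'
from h import *
t=load('top');C=t['color'].astype(int);P=pts(t)
sub=(slice(178,232),slice(300,345))
m=(P[...,2]>.033)&(P[...,2]<.05)&(C[...,0]-C[...,2]>60)
for r in range(176,226): print(r,''.join('#' if m[r,x] else ('.' if P[r,x,2]<.031 else ('r' if P[r,x,2]<.09 else 'A')) for x in range(300,345)))
E
```

```text
176 ..............rrrrrrrrr.....rrrrrrr..........
177 ..............rrrrrrr........rrrrrr..........
178 .............rrrrrrr.........rrrrrrr.........
179 ............rrrrrrrr..........rrrrrr.........
180 ............rrrrrrr.......#...rrrrrr.....A...
181 ...........rrrArrrA............rrrrrr........
182 ........rrrrrrrrrr..r..........rrrrrr........
183 .A......rrrrrrrAr..............rrrrrr........
184 ........rrrrrrrrr............#rrrrrrr........
185 ........rrrrrrrr.....r....#####rrrrrrr.......
186 .........rArrrrr..........#####.rrrrrrrr.....
187 .........rrrrrr..........######.rrrrrrrr.....
188 ........rrrrrrr.....r.....#####rrrrrrrrr.....
189 ........rrrrrr............#####rrrrrrrrr.....
190 ........rrrrr.............r####..rrrrr.......
191 ........rrrrrr...r........#......rrrrr.......
192 ........rrrrr.......r............rrrrr.......
193 ........rrrrr...................rrrrrr.......
194 .......rrrrrrr...................rrrrr.......
195 .......rrrrrr..................r.rrrrr.......
196 .......rrrrrr...................rrrrrr.......
197 .......rrArrr...............r...rrrrrr.......

[... 699 characters left out ...]

212 ....rrrrrrr............######.rrrrrr.........
213 ....rrrrrrr............#####..rrrrrr.........
214 ....rrrrrrr.r...........###...rrrrr..........
215 ....rrrrrrr...................rrrrr..........
216 .....rrrrrr...r...............rrrrrr.........
217 .....rrrrrrr.................rrrrrrr.........
218 ......rrrrr..................rrrrrrr.........
219 ..A...rrrrr.........r........rrrrrrr.........
220 ......rrrAr.................rrrrrr...........
221 ......rrrrr.........#.......rrrrr............
222 ......rrrr..r...............rrrrr............
223 ......rrrrr.................rrrrr............
224 ......rrrrrr...............rrrrrr............
225 ......rrrrrrrrrrrrrrr......rrrrr.............
```

All three slugs stand on the hull floor (top px (328,187), (327,204), (325,211), z about 0.04). Now I re-level the tray over the wall edge.

```bash
python3 -m handwheel '[[[0.12,0,0.01,0],[0.22,0,0.01,0],[0.27,0,0.03,0],[0.31,0,0.045,0],[0.37,0,0.08,0],[0.43,0,0.115,0],[0.49,0,0.18,0],[0.55,0,0.25,0],[0.55,0,0.26,0]]]'; python3 tilt.py;python3 go.py .565 .3 .2 -84
```

```text
time_s: 13.6
eef_pos: [0.5748, 0.2095, 0.1471]
eef_rot: [-0.001, 0.748, 0.664, -0.001]
wrist_force: [0.0, 0.6, -2.0]
opening: 0.153
grasp_force: 61.1
n 323 tray side rect in tool (x,zdown) mm [ 289. -229.] [  21. 1054.] 43.3
-68 zdown lo/hi [145. 149.]; -53 zdown lo/hi [144. 149.]; 37 zdown lo/hi [38. 50.]; 52 zdown lo/hi [20. 34.]; 67 zdown lo/hi [-12.  11.]; 
t 13.65 pos [0.5752 0.209  0.1477] ydeg -6.9 tilt 0.14 F [-0.8 -0.8 -1.5] q6 0.28
shift shares [ 0.445 -0.106 -0.261] twist 0.897
```

```bash
cat > tilt2.py <<'E'
from h import *
import scipy.spatial.transform as T
o=ctrl.get_obs();p=o['eef_pos'];w,x,y,z=o['eef_rot'];M=T.Rotation.from_quat([x,y,z,w]).as_matrix()
for n in('scene','top'):
    c=shot(n);P=pts(c);C=cv2.cvtColor(c['color'],cv2.COLOR_RGB2HSV).astype(int)
    m=(C[...,0]<14)&(C[...,1]>185)&(C[...,2]>60)&(np.linalg.norm(P-p,axis=2)<.17)&(c['range_z']>0)&(P[...,2]>.002)
    k,l,st,ce=cv2.connectedComponentsWithStats(m.astype('uint8'))
    if k<2: print(n,'none');continue
    i=1+st[1:,4].argmax();L=(P[l==i]-p)@M*1000
    L=L[np.abs(L-np.median(L,0)).max(1)<120]
    print(n,'px',ce[i].round(),st[i],'tool-frame ranges',np.percentile(L,[3,50,97],axis=0).round().tolist())
    A=np.c_[L[:,:2],np.ones(len(L))];q=np.linalg.lstsq(A,L[:,2],rcond=None)[0]
    print('   plane z=',q.round(2),'resid',np.std(A@q-L[:,2]).round(1))
    for a in range(-110,100,15):
        kk=abs(L[:,0]-a)<7
        if kk.sum()>4: print('   ',a,kk.sum(),np.percentile(L[kk,2],[5,50,95]).round(),'y',np.percentile(L[kk,1],[5,95]).round())
E
python3 tilt2.py
```

```text
scene px [345. 254.] [320 244  51  22 438] tool-frame ranges [[0.0, -30.0, -13.0], [69.0, 14.0, -5.0], [78.0, 37.0, 76.0]]
   plane z= [-1.150e+00 -3.000e-02  7.697e+01] resid 7.2
    -5 18 [68. 79. 88.] y [-25.  36.]
    10 28 [52. 65. 76.] y [-16.  37.]
    25 26 [36. 49. 61.] y [-22.  36.]
    40 28 [15. 33. 41.] y [-11.  37.]
    55 36 [-4. 16. 29.] y [-20.  37.]
    70 261 [-13.  -8.   3.] y [-29.  36.]
    85 11 [-6. -5. -3.] y [-22.  27.]
top px [218. 194.] [210 187  19  13 122] tool-frame ranges [[37.0, -36.0, -14.0], [59.0, -24.0, 11.0], [76.0, -10.0, 41.0]]
   plane z= [-0.83  0.72 73.93] resid 16.0
    40 28 [12. 31. 44.] y [-36. -20.]
    55 41 [-5. 15. 26.] y [-36. -14.]
    70 43 [-14.  -7.  12.] y [-34.  -8.]
```

The tray is still at about 46°. It slipped some 12 mm in the grip, so the lip passed over the wall without touching. I'll go back over and repeat about 13 mm lower.

```bash
python3 -m handwheel '[[[0,0,-0.2,0],[0,0,-0.37,0],[-0.15,0,-0.37,0],[-0.35,0,-0.37,0],[-0.5,0,-0.37,0],[-0.62,0,-0.37,0],[-0.62,0,-0.28,0],[-0.62,0,-0.2,0],[-0.62,0,-0.2,0]]]'; python3 go.py .565 .144 .185 -7; python3 tilt2.py|grep -A9 scene
```

```text
time_s: 14.88
eef_pos: [0.5595, 0.0864, 0.1868]
eef_rot: [-0.002, 0.748, 0.663, -0.002]
wrist_force: [-0.7, 0.6, -2.0]
opening: 0.154
grasp_force: 61.1
t 14.88 pos [0.5595 0.0864 0.1868] ydeg -6.9 tilt 0.26 F [-0.7  0.6 -2. ] q6 0.06
shift shares [ 0.289 -0.007  0.009] twist 0.001
scene px [321. 206.] [300 195  44  24 537] tool-frame ranges [[-0.0, -27.0, -12.0], [63.0, 11.0, 9.0], [77.0, 37.0, 82.0]]
   plane z= [-1.22 -0.09 83.78] resid 7.1
    -5 22 [72. 85. 92.] y [-11.  36.]
    10 46 [60. 72. 78.] y [-21.  36.]
    25 51 [38. 55. 63.] y [-22.  37.]
    40 61 [17. 36. 46.] y [-19.  36.]
    55 63 [-5. 20. 30.] y [-25.  37.]
    70 243 [-12.  -7.   9.] y [-27.  36.]
    85 11 [-8. -5. -4.] y [-23.  26.]
top px [260. 197.] [251 189  21  15 178] tool-frame ranges [[28.0, -35.0, -13.0], [54.0, -21.0, 17.0], [77.0, -6.0, 48.0]]
```

```bash
python3 -m handwheel '[[[0.12,0,0,0],[0.18,0,0,0],[0.24,0,0,0],[0.29,0,0.01,0],[0.35,0,0.03,0]]]'; python3 tilt2.py|grep -A9 scene; python3 go.py .565 .195 .15 -7
```

```text
time_s: 15.6
eef_pos: [0.5702, 0.1553, 0.1841]
eef_rot: [0.001, 0.749, 0.663, 0.0]
wrist_force: [-0.1, -4.8, 4.8]
opening: 0.152
grasp_force: 58.5
scene px [332. 225.] [306 217  50  17 459] tool-frame ranges [[-29.0, -31.0, 8.0], [59.0, 8.0, 18.0], [68.0, 36.0, 72.0]]
   plane z= [-0.6  -0.   50.98] resid 5.2
    -35 19 [62. 73. 77.] y [-11.  36.]
    -20 24 [56. 65. 70.] y [-7. 37.]
    -5 27 [46. 56. 62.] y [-6. 36.]
    10 41 [37. 46. 53.] y [-31.  36.]
    25 31 [29. 33. 42.] y [-31.  36.]
    40 33 [17. 24. 34.] y [-31.  36.]
    55 77 [ 8. 10. 20.] y [-30.  36.]
    70 159 [ 9. 16. 20.] y [-31.  33.]
t 15.7 pos [0.5701 0.1563 0.1838] ydeg -6.9 tilt 0.09 F [-1.  -1.7  5.3] q6 0.19
shift shares [ 0.189 -0.049  0.169] twist 0.002
```

Levelling works: about 34° now. Continuing.

```bash
python3 -m handwheel '[[[0.05,0,0.04,0],[0.09,0,0.07,0],[0.13,0,0.1,0],[0.16,0,0.14,0],[0.18,0,0.17,0],[0.18,0,0.18,0]]]'; python3 tilt2.py|grep -A9 scene; python3 go.py .565 .3 .18 -84
```

```text
time_s: 16.45
eef_pos: [0.5759, 0.1945, 0.15]
eef_rot: [-0.0, 0.748, 0.663, 0.004]
wrist_force: [0.3, 8.1, 12.0]
opening: 0.155
grasp_force: 58.4
scene px [330. 241.] [305 218  52  44 977] tool-frame ranges [[-80.0, -31.0, 20.0], [2.0, 11.0, 44.0], [44.0, 36.0, 47.0]]
   plane z= [-4.000e-02 -7.000e-02  4.047e+01] resid 9.9
    -80 61 [33. 44. 46.] y [-8. 35.]
    -65 68 [32. 44. 46.] y [-3. 36.]
    -50 71 [32. 44. 46.] y [-1. 36.]
    -35 72 [33. 44. 46.] y [-3. 35.]
    -20 74 [33. 45. 47.] y [-30.  36.]
    -5 114 [-13.  43.  47.] y [-31.  35.]
    10 114 [ 2. 45. 47.] y [-31.  36.]
    25 122 [24. 44. 47.] y [-31.  36.]
t 16.55 pos [0.5759 0.1943 0.1501] ydeg -6.9 tilt 0.48 F [ 0.2  7.7 11.6] q6 0.25
shift shares [ 0.519 -0.117 -0.147] twist 0.897
```

Tray is level again. I'll set it down on the bench at y≈0.30.

```bash
python3 -m handwheel '[[[0.05,0,-0.08,0],[0.2,0,-0.06,0],[0.36,0,0,0],[0.48,0,0.15,0],[0.52,0,0.28,0],[0.52,0,0.38,0],[0.52,0,0.44,0],[0.52,0,0.46,0],[0.52,0,0.48,0],[0.52,0,0.48,0]]]'; python3 tilt2.py|grep -A9 scene; python3 go.py .57 .3 .049 -7
```

```text
time_s: 17.8
eef_pos: [0.5869, 0.2939, 0.0518]
eef_rot: [0.0, 0.749, 0.663, 0.0]
wrist_force: [0.5, 0.9, -1.8]
opening: 0.154
grasp_force: 58.6
scene px [347. 306.] [321 280  55  48 988] tool-frame ranges [[-74.0, -31.0, 18.0], [5.0, 13.0, 44.0], [44.0, 36.0, 48.0]]
   plane z= [-0.07 -0.11 41.07] resid 11.2
    -80 36 [33. 44. 47.] y [ 5. 36.]
    -65 48 [33. 45. 47.] y [ 2. 36.]
    -50 79 [34. 45. 48.] y [-1. 36.]
    -35 80 [34. 45. 48.] y [ 1. 36.]
    -20 90 [33. 45. 48.] y [ 2. 36.]
    -5 113 [-5. 44. 47.] y [-31.  36.]
    10 139 [-36.  44.  48.] y [-30.  37.]
    25 154 [12. 44. 47.] y [-31.  36.]
t 17.9 pos [0.5869 0.2941 0.052 ] ydeg -6.9 tilt 0.07 F [-0.1 -0.2 -1.9] q6 0.41
shift shares [ 0.019 -0.088  0.015] twist 0.001
```

Just above the bench, so I press a few mm, release, and rise.

```bash
python3 -m handwheel '[[[0,0,0.015,0],[0,0,0.03,0],[0,0,0.03,0]]]'; python3 -m handwheel '[[[0,0,0,0],[0,0,0,0],[0,0,0,0],[0,0,-0.1,0],[0,0,-0.35,0],[0,0,-0.6,0],[0,0,-0.75,0],[0,0,-0.75,0]]]' 85; python3 - <<'E'
from h import *
for n in('scene','top'):
    c=shot(n);P=pts(c);C=cv2.cvtColor(c['color'],cv2.COLOR_RGB2HSV)
    m=(C[...,0]<14)&(C[...,1]>185)&(C[...,2]>60)&(np.hypot(P[...,0]-.58,P[...,1]-.27)<.11)&(P[...,2]<.06)
    Q=P[m];print(n,m.sum(),np.percentile(Q,[3,50,97],axis=0).round(3).tolist())
E
python3 slugs.py|head -1; python3 go.py .53 -.3525 .2 77
```

```text
time_s: 18.27
eef_pos: [0.5873, 0.2942, 0.0508]
eef_rot: [0.001, 0.748, 0.663, 0.0]
wrist_force: [-14.1, -7.1, 30.2]
opening: 0.151
grasp_force: 63.1
time_s: 19.27
eef_pos: [0.5887, 0.2948, 0.2004]
eef_rot: [0.002, 0.749, 0.663, 0.004]
wrist_force: [0.6, 0.0, -0.0]
opening: 0.992
grasp_force: 0.0
scene 1239 [[0.551, 0.214, 0.003], [0.594, 0.278, 0.007], [0.625, 0.339, 0.02]]
top 313 [[0.546, 0.217, -0.003], [0.578, 0.258, 0.005], [0.613, 0.3, 0.02]]
top floor px 719
t 19.48 pos [0.5854 0.2938 0.1936] ydeg -6.9 tilt 0.17 F [-0.6  0.2  0. ] q6 0.41
shift shares [-3.241  0.115 -0.028] twist -0.977
```

Tray is flat and released (floor at z≈0.005). Now I refine the deck pose.

```bash
cat > deck.py <<'E'
from h import *
def fit(q,name):
    r=cv2.minAreaRect((q*1000).astype('float32'));yaw=np.radians(r[2]-90 if r[1][0]<r[1][1] else r[2])
    best=None
    for d in np.radians(np.arange(-8,8.1,.5)):
        ax=np.array([np.cos(yaw+d),np.sin(yaw+d)]);pe=np.array([-ax[1],ax[0]]);s=q@ax;t=q@pe
        mid=[];ss=[]
        for a in np.arange(s.min()+.01,s.max()-.01,.01):
            k=abs(s-a)<.006
            if k.sum()>3: mid.append((t[k].min()+t[k].max())/2);ss.append(a)
        g=np.polyfit(ss,mid,1)
        if best is None or abs(g[0])<best[0]: best=(abs(g[0]),yaw+d,ax,pe,np.median(mid),s.min(),s.max(),t.min(),t.max())
    _,y,ax,pe,c,s0,s1,t0,t1=best
    o=ax*((s0+s1)/2-.005)+pe*c
    print(name,'rect',np.array(r[0]).round(1),np.array(r[1]).round(1),np.degrees(yaw).round(1),'| midline yaw',np.degrees(y).round(1),'origin',o.round(4),'len',(s1-s0).round(3),'beam',(t1-t0).round(3))
if __name__=='__main__':
  for n in('top','scene'):
    c=shot(n);P=pts(c);H=cv2.cvtColor(c['color'],cv2.COLOR_RGB2HSV);Z=P[...,2]
    near=np.hypot(P[...,0]-.528,P[...,1]+.353)<.13
    m=near&(H[...,2]<125)&(Z>.0)&(Z<.02); m=cv2.morphologyEx(m.astype('uint8'),cv2.MORPH_OPEN,np.ones((2,2)))
    k,l,st,ce=cv2.connectedComponentsWithStats(m);i=1+st[1:,4].argmax();fit(P[l==i][:,:2],n+' deck %d'%st[i,4])
    roof=near&((H[...,0]<8)|(H[...,0]>172))&(H[...,1]>180)&(Z>.035)&(Z<.06);q=P[roof];r=cv2.minAreaRect((q[:,:2]*1000).astype('float32'));print('  roof',len(q),np.array(r[0]).round(1),np.array(r[1]).round(1),round(r[2],1),'z',np.median(q[:,2]).round(3))
    m=(np.hypot(P[...,0]-.562,P[...,1]+.034)<.125)&(Z>.076)&(Z<.09);q=P[m];fit(q[:,:2],n+' hull %d'%len(q))
E
python3 deck.py
```

```text
top deck 827 rect [ 523.8 -356.3] [ 92.5 191.3] -10.4 | midline yaw -15.4 origin [ 0.5198 -0.3564] len 0.191 beam 0.094
  roof 227 [ 526.3 -355.2] [29.6 77.4] 74.2 z 0.045
top hull 329 rect [563.  -33.2] [ 95.1 197.9] -6.8 | midline yaw -7.3 origin [ 0.5579 -0.0331] len 0.198 beam 0.095
scene deck 164 rect [ 588.7 -286.8] [212.1  79.4] 84.4 | midline yaw 77.4 origin [ 0.5972 -0.2922] len 0.217 beam 0.082
  roof 87 [ 529.8 -354.2] [28.9 68.9] 75.3 z 0.049
scene hull 606 rect [566.4 -33.9] [ 98.6 200.1] -6.1 | midline yaw -6.6 origin [ 0.5616 -0.033 ] len 0.2 beam 0.099
```

Deck yaw is about -15.2° (roof and midline agree), and the cabin centre is at about (0.528, -0.355). Moving there.

```bash
python3 -m handwheel '[[[-0.25,0,0,0],[-0.5,0,0,0],[-0.75,0,0,0],[-1,0,0,0]]]'; python3 -m handwheel '[[[-0.25,0,0,0],[-0.5,0.05,0,0],[-0.75,0.1,0,0],[-1,0.1,0,0]]]';python3 -m handwheel '[[[-0.2,0,0,-0.12],[-0.4,0,0,-0.24],[-0.6,0,0,-0.36],[-0.8,0,0,-0.48],[-0.9,0,0,-0.6],[-1,0,0,-0.72],[-1,0,0,-0.84],[-1,0,0,-0.95],[-1,0,0,-0.95]]]' 60; python3 go.py .528 -.355 .1 74.8
```

```text
time_s: 20.08
eef_pos: [0.5614, 0.0941, 0.1942]
eef_rot: [-0.001, 0.748, 0.663, -0.001]
wrist_force: [0.2, -0.4, 0.6]
opening: 0.994
grasp_force: 0.0
time_s: 20.58
eef_pos: [0.5577, -0.107, 0.1944]
eef_rot: [-0.001, 0.749, 0.663, -0.0]
wrist_force: [0.1, 0.3, 0.2]
opening: 1.0
grasp_force: 0.0
time_s: 21.7
eef_pos: [0.5334, -0.3037, 0.1942]
eef_rot: [-0.001, 0.134, 0.991, 0.001]
wrist_force: [-0.3, -0.3, -0.7]
opening: 0.703
grasp_force: 0.0
t 21.7 pos [ 0.5334 -0.3037  0.1942] ydeg 74.6 tilt 0.11 F [-0.3 -0.3 -0.7] q6 -2.01
shift shares [-0.043 -0.255  0.471] twist -0.002
```

```bash
python3 -m handwheel '[[[-0.04,-0.2,0.15,0],[-0.04,-0.255,0.35,0],[-0.04,-0.255,0.55,0],[-0.04,-0.255,0.7,0],[-0.04,-0.255,0.8,0],[-0.04,-0.255,0.85,0],[-0.04,-0.255,0.865,0],[-0.04,-0.255,0.865,0]]]'; python3 - <<'E'
from h import *
c=shot('scene');t=shot('top')
a=cv2.resize(c['color'][80:200,190:340],(500,400),interpolation=3);b=cv2.resize(t['color'][160:260,380:460],(300,400),interpolation=3)
cv2.imwrite('pics/deck.png',np.hstack([a,b])[...,::-1])
E
python3 go.py .528 -.355 .02 74.8
```

```text
time_s: 22.7
eef_pos: [0.5287, -0.3557, 0.0232]
eef_rot: [0.001, 0.133, 0.991, -0.0]
wrist_force: [-0.4, -0.2, -0.0]
opening: 0.703
grasp_force: 0.0
t 22.8 pos [ 0.5288 -0.3558  0.0235] ydeg 74.7 tilt 0.11 F [ 0.5 -0.6 -1. ] q6 -2.08
shift shares [0.005 0.003 0.018] twist -0.001
```

View pics/deck.png

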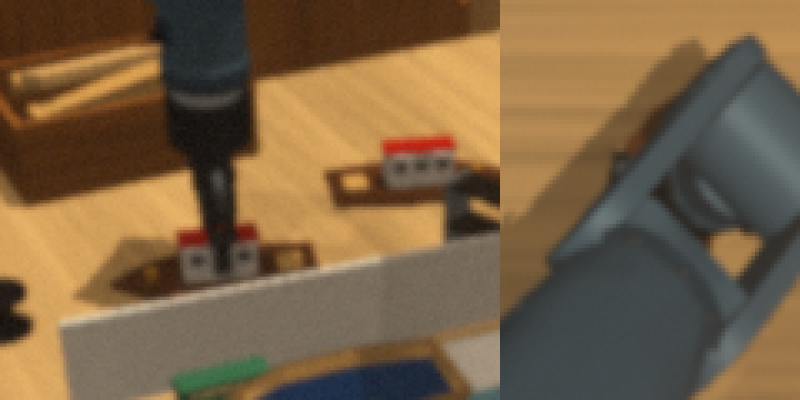

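The jaws straddle the cabin, near finger centred on it (crop 222,255). Close and lift.

```bash
python3 -m handwheel '[[[0,0,0.015,0],[0,0,0.015,0],[0,0,0.015,0],[0,0,0.015,0],[0,0,0.015,0]]]' 0;  python3 -m handwheel '[[[0,0,-0.05,0],[0,0,-0.2,0],[0,0,-0.4,0],[0,0,-0.6,0],[0,0,-0.73,0],[0,0,-0.75,0],[0,0,-0.75,0]]]'; python3 go.py .56 -.033 .17 83
```

```text
time_s: 23.42
eef_pos: [0.5284, -0.3555, 0.0197]
eef_rot: [0.0, 0.133, 0.991, -0.0]
wrist_force: [-0.2, -0.6, 4.6]
opening: 0.388
grasp_force: 61.1
time_s: 24.3
eef_pos: [0.5276, -0.3548, 0.1684]
eef_rot: [-0.001, 0.133, 0.991, 0.0]
wrist_force: [0.3, 0.5, -2.6]
opening: 0.392
grasp_force: 60.6
t 24.3 pos [ 0.5276 -0.3548  0.1684] ydeg 74.7 tilt 0.08 F [ 0.3  0.5 -2.6] q6 -2.08
shift shares [ 0.268  1.595 -0.007] twist -0.096
```

```bash
python3 -m handwheel '[[[0.02,0.12,0,0],[0.06,0.3,0,0],[0.1,0.5,0,0],[0.13,0.7,0,-0.03],[0.15,0.88,0,-0.06],[0.16,0.97,0,-0.09],[0.16,1,0,-0.1],[0.16,1,0,-0.1]]]'; python3 go.py .56 -.033 .17 83.1
```

```text
time_s: 25.3
eef_pos: [0.5499, -0.1542, 0.169]
eef_rot: [-0.0, 0.058, 0.998, -0.0]
wrist_force: [-0.1, -0.5, -0.7]
opening: 0.388
grasp_force: 60.6
t 25.3 pos [ 0.5499 -0.1542  0.169 ] ydeg 83.3 tilt 0.02 F [-0.1 -0.5 -0.7] q6 -1.93
shift shares [ 0.021  0.607 -0.005] twist 0.002
```

```bash
python3 -m handwheel '[[[0,0.12,0,0],[0.01,0.28,0,0],[0.02,0.44,0,0],[0.02,0.56,0,0],[0.02,0.605,0,0],[0.02,0.605,0,0],[0.02,0.605,0,0]]]'; cat > held.py <<'E'
from h import *
from deck import fit
import scipy.spatial.transform as T
o=ctrl.get_obs();p=o['eef_pos'];zu=p[2]-.0197
for n in('top','scene'):
    c=shot(n);P=pts(c);H=cv2.cvtColor(c['color'],cv2.COLOR_RGB2HSV);Z=P[...,2]
    near=np.hypot(P[...,0]-p[0],P[...,1]-p[1])<.125
    m=near&(Z>zu-.006)&(Z<zu+.013)
    q=P[m]; print(n,'deck n',len(q),'x',np.percentile(q[:,0],[1,99]).round(4),'y',np.percentile(q[:,1],[1,99]).round(4))
    # bow tip / stern by extreme along yaw -6.9, deck relative TCP
    a=np.radians(-6.9);ax=np.array([np.cos(a),np.sin(a)]);pe=np.array([-ax[1],ax[0]])
    s=(q[:,:2]-p[:2])@ax*1000;t=(q[:,:2]-p[:2])@pe*1000
    print('   s range',np.percentile(s,[.3,99.7]).round(1),'bow t,z',np.median(t[s>s.max()-8]).round(1),np.median(q[s>s.max()-12][:,2]).round(4),'stern t,z',np.percentile(t[s<s.min()+8],[2,98]).round(1),np.median(q[s<s.min()+12][:,2]).round(4))
    for b in range(-90,101,20):
        k=abs(s-b)<6
        if k.sum()>3: print('     ',b,k.sum(),'t',np.percentile(t[k],[2,98]).round(1),'z',np.median(q[k][:,2]).round(4))
    m=(np.hypot(P[...,0]-.562,P[...,1]+.034)<.125)&(Z>.076)&(Z<.088);h=P[m][:,:2]
    s=(h-p[:2])@ax*1000;t=(h-p[:2])@pe*1000
    print('   hull n',len(h),'s',np.percentile(s,[.3,99.7]).round(1),'t',np.percentile(t,[.5,99.5]).round(1), 'bow t',np.median(t[s>s.max()-8]).round(1))
E
python3 held.py;python3 go.py .56 -.033 .1145 83.1
```

```text
time_s: 26.18
eef_pos: [0.5602, -0.0344, 0.1693]
eef_rot: [0.0, 0.059, 0.998, -0.0]
wrist_force: [-0.2, -0.5, -1.2]
opening: 0.388
grasp_force: 60.6
top deck n 605 x [0.4695 0.5551] y [-0.0706  0.0126]
   s range [-90.4  -5.5] bow t,z 0.2 0.1543 stern t,z [-28.6  12. ] 0.1545
      -90 28 t [-28.6  12. ] z 0.1546
      -70 102 t [-30.8  38.7] z 0.1556
      -50 111 t [-34.  41.] z 0.1545
      -30 72 t [-37.3  44.2] z 0.1539
      -10 36 t [-40.7  43.4] z 0.1544
   hull n 12 s [-64.4 -28.3] t [44.1 48.9] bow t 48.4
scene deck n 1090 x [0.4678 0.658 ] y [-0.0797  0.0152]
   s range [-93.5 102.3] bow t,z 0.0 0.1557 stern t,z [-38.   39.3] 0.1563
      -90 71 t [-38.1  39. ] z 0.1563
      -70 95 t [-41.6  40.4] z 0.157
      -50 83 t [-30.3  44.4] z 0.156
      -30 48 t [14.1 47.1] z 0.156
      -10 50 t [12.9 47. ] z 0.1561
      10 50 t [14.  45.3] z 0.1565
      30 67 t [-42.6  45. ] z 0.1562
      50 91 t [-41.5  38.5] z 0.1562
      70 68 t [-31.4  29.1] z 0.1561
      90 44 t [-16.9  17.2] z 0.1559
   hull n 634 s [-92.5 104.4] t [-45.5  49.9] bow t 3.6
t 26.27 pos [ 0.5601 -0.0343  0.1693] ydeg 83.2 tilt 0.02 F [ 0.9 -0.1 -0.8] q6 -1.73
shift shares [0.001 0.006 0.274] twist 0.002
```

Deck is level and within 2 mm of the hull alignment in the same view. I'll apply the small correction and lower by 55 mm.

```bash
python3 -m handwheel '[[[-0.005,0.004,0.05,0],[-0.009,0.008,0.11,0],[-0.009,0.008,0.17,0],[-0.009,0.008,0.22,0],[-0.009,0.008,0.255,0],[-0.009,0.008,0.275,0],[-0.009,0.008,0.275,0],[-0.009,0.008,0.275,0]]]'; python3 held.py | grep -v '^      ';python3 go.py .56 -.033 .1145 83.1;python3 - <<'E'
from h import *
c=load('scene');P=pts(c);o=ctrl.get_obs()['eef_pos']
q=P[(np.hypot(P[...,0]-o[0],P[...,1]-o[1])<.11)&(P[...,2]>.07)&(P[...,2]<.112)]
print(np.histogram(q[:,2],np.arange(.07,.113,.003)))
C=cv2.cvtColor(c['color'],cv2.COLOR_RGB2HSV)
m=(C[...,0]<14)&(C[...,1]>185)&(C[...,2]>60)&(np.hypot(P[...,0]-.58,P[...,1]-.27)<.11)&(P[...,2]<.06)
print(np.percentile(P[m],[3,50,97],axis=0).round(3).tolist())
E
```

```text
time_s: 27.28
eef_pos: [0.5624, -0.0319, 0.1147]
eef_rot: [0.0, 0.058, 0.998, -0.0]
wrist_force: [-0.7, -0.9, -1.0]
opening: 0.389
grasp_force: 60.6
top deck n 456 x [0.4852 0.5572] y [-0.0693  0.0169]
   s range [-77.6  13.7] bow t,z -46.3 0.1008 stern t,z [-29.7   1.5] 0.1019
t 27.32 pos [ 0.5624 -0.0319  0.1148] ydeg 83.3 tilt 0.05 F [-0.2  0.1 -1.7] q6 -1.72
shift shares [ 0.011 -0.007  0.001] twist 0.002
(array([131, 132, 132, 164, 231, 107,   1,   0,   0,   0,   0,   0,   0,
         0]), array([0.07 , 0.073, 0.076, 0.079, 0.082, 0.085, 0.088, 0.091, 0.094,
       0.097, 0.1  , 0.103, 0.106, 0.109, 0.112]))
[[0.551, 0.214, 0.003], [0.594, 0.282, 0.006], [0.625, 0.339, 0.02]]Traceback (most recent call last):
  File "held.py", line 19, in <module>
    print('   hull n',len(h),'s',np.percentile(s,[.3,99.7]).round(1),'t',np.percentile(t,[.5,99.5]).round(1), 'bow t',np.median(t[s>s.max()-8]).round(1))
                                 ~~~~~~~~~~~~~^^^^^^^^^^^^^
    return _quantile_unchecked(
        a, q, axis, out, overwrite_input, method, keepdims, weights)
    return _ureduce(a,
                    func=_quantile_ureduce_func,
    ...<5 lines>...
                    overwrite_input=overwrite_input,
                    method=method)
    r = func(a, **kwargs)
    result = _quantile(arr,
                       quantiles=q,
    ...<2 lines>...
                       out=out,
                       weights=wgt)
    slices_having_nans = np.isnan(arr[-1, ...])
                                  ~~~^^^^^^^^^
IndexError: index -1 is out of bounds for axis 0 with size 0
```

```bash
sed -i "s/for n in('top','scene'):/for n in('scene',):/" held.py; python3 held.py; python3 - <<'E'
from h import *
c=load('scene');P=pts(c);o=ctrl.get_obs()['eef_pos']
q=P[(np.hypot(P[...,0]-o[0],P[...,1]-o[1])<.11)&(P[...,2]>.07)&(P[...,2]<.112)]
print(np.histogram(q[:,2],np.arange(.07,.113,.003))[0])
E
```

```text
scene deck n 1075 x [0.4701 0.6603] y [-0.0756  0.0173]
   s range [-92.8 102.3] bow t,z 0.8 0.1012 stern t,z [-39.1  37.7] 0.1014
      -90 67 t [-38.2  37.6] z 0.1013
      -70 86 t [-41.   39.6] z 0.1024
      -50 81 t [-27.9  42.2] z 0.1017
      -30 47 t [13.8 46.1] z 0.1019
      -10 48 t [12.8 46.2] z 0.1014
      10 52 t [13.4 45.7] z 0.1015
      30 69 t [-45.1  44.8] z 0.1021
      50 98 t [-38.   40.2] z 0.1018
      70 70 t [-30.6  29.1] z 0.1019
      90 40 t [-16.4  18.6] z 0.1014
   hull n 298 s [-93.6 102.9] t [-12.7  46.3] bow t 0.6
[ 66  65  60  70 119  49   0   0  19 139 677 197  53  40]
```

Bow and stern agree with the hull to about 1 mm, the deck is level, and the gap is about 12 mm. Handing in.

```bash
python3 -c "
from bench import ctrl
print(ctrl.hand_in())"
```

```text
the job is handed in; nothing more can be done
None
```

I handed the job in at about 27 s, but no verdict came back: the three slugs lie in the hull, the empty tray stands released on the bench, and the deck is held level about 12 mm above the rim, with bow and stern within about 1 mm of the hull's by the camera.

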